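# Call the next crate down a roller track with its foot treadle

### The job

Lift the empty orange crate out of the bay at the low end of the roller track and stack it squarely on the orange crate standing on the kiln shelf. Then press the foot treadle right down to its stop and keep it down until the front full crate has rolled clear past the red stop blade into the empty bay, and let the treadle come fully up so that the second full crate closes up to the blade. Do not touch the full crates, and leave the yellow crates, the bottle and the kiln prop undisturbed.

Things in the scene. Friction and masses are not known exactly. Their poses are not given: they have to be found in the camera images.
- track: Fixed aluminium gravity roller track, 503 mm long along its own y, 160 mm wide, turned up to 0.1 rad. Origin on the floor under its middle; frame underside about 95 mm up. Steel rollers; crates roll to -y, falling 4 degrees: roller tops at z = 140 mm + 0.07 y (track frame). Green side guides 18 mm above the rollers, inner faces at x = +-63 mm. The bay lies between front_blade and end_stop.
- end_stop (a point): Middle of the face of the dark end plate that closes the bay, at track y = -215 mm, at roller height; the plate stands 40 mm above the rollers.
- front_blade (a point): Red stop blade at track y = -30 mm; this point is at roller height, fixed to the track. At rest the blade stands 11 mm above the rollers and holds the queue back by the foot of its first crate. It sinks as the treadle goes down and lets crates pass once the treadle is beyond about 0.21 rad.
- rear_blade (a point): Second red blade at track y = +107 mm; this point is at roller height, fixed to the track. At rest it is sunk 8 mm below the rollers; it rises to 12 mm above them as the treadle goes down, holding the second crate back meanwhile. When the treadle comes up it sinks and that crate rolls down to the front blade.
- empty_crate: Empty orange crate in the bay, against the end stop, at the track's slope. All crates: 120 (own x) x 150 (own y) x 70 mm high, walls 8 mm thick, inner floor 18 mm up; below them a foot 88 x 118 x 14 mm, inset 16 mm all round. Origin: centre of the foot's underside, z up. About 0.25 kg. Stacked, the foot drops into the mouth (104 x 134 mm) of the lower crate, 8 mm play all round, rim to floor: pitch 56 mm.
- full_crate_1: Yellow crate, same size, about 0.8 kg, packed with beakers that stand 22 mm above its rim; front of the queue, its foot against the front blade. Once let through it takes 1 to 4 s to roll to the end stop, where its origin is at track y about -0.140.
- full_crate_2: Orange crate, same size and load, next in the queue (origin at track y about +0.183). Held at the front blade its origin is at track y about +0.032; it takes up to 4 s to roll there.
- orange_crate: Empty orange crate (size as empty_crate, 0.4 kg), loose, level, standing on a fixed kiln shelf (concrete-grey slab 140 x 172 x 16 mm) on the left or the right in front of the track: the base of the orange pile. Origin: centre of its foot's underside, 16 mm above the floor; own yaw within 0.4 rad.
- yellow_crate_1: Bottom one of two empty yellow crates stacked on a like kiln shelf on the other side. Origin as for the other crates.
- yellow_crate_2: Top one of the two empty yellow crates, its rim 142 mm above the floor.
- pedal_base: Grey base plate, 200 x 110 x 8 mm, of the foot treadle, fixed to the floor; origin at the centre of its underside. Its +x points away from the robot, under the track; turned up to 0.2 rad. Hinge pin along y at own x = +75 mm, z = 55 mm.
- treadle (a joint): Angle of the treadle in rad: 0 up (rest, spring loaded), 0.26 down on its stop. Grows as the free end (towards the robot) is pressed down. At treadle_pad it takes about 6 N to start and 14 N at the stop, and it springs back when let go.
- treadle_pad (a point): Point on top of the treadle's black ribbed rubber pad, on its middle line, 39 mm from the free end (yellow lip, towards the robot) and 130 mm from the hinge: a good place to press. About 85 mm above the floor at rest, 33 mm lower at the stop. The tread is 88 mm wide; its far part runs under the track.
- bottle: Brown stoneware bottle standing to the left (+y) of the treadle, 68 mm across and 155 mm tall, 0.38 kg; origin at the centre of its foot.
- kiln_prop: Buff firebrick kiln prop standing to the right (-y) of the treadle, 46 x 46 x 100 mm, 0.38 kg; origin at the centre of its foot.
Not all that is in view belongs to the job. Leave any green look-alike of the empty_crate alone.

How it is judged:
By the outcome, as a careful person would: the job done as asked, in the order asked, and still so for the second after the job is handed in, with the robot touching nothing.
It also fails if it takes over 72 s, if anything falls off the work surface, if the arm or the gripper's body presses on something with over 40 N, if the wrist force passes 120 N, or if a joint passes its speed limit or range.

### The arm

A 6-joint arm with a two-finger parallel gripper is mounted at the origin on the work surface. World frame = base frame: x ahead of the robot, y to its left, z up, the work surface at z = 0. Lengths are in m, angles in rad, forces in N, time in s.
With the tool pointing down it reaches from about 0.375 to 0.9 m from the base axis. Payload 3.1 kg.
Tool frame: the origin (TCP) lies midway between the tips of the shut fingers; the grasp point (between the pads) lies 19 mm behind it; z points along the fingers, y is the line along which they close (so a half turn about z gives the same grasp; the last joint's range is limited). The gripper opens to 85 mm and grips with 20 to 120 N. Pads are 22 mm wide; open, the fingers measure 114 mm over their backs; the gripper's body (76 mm by 85 mm) begins 54 mm behind the grasp point. The pads swing forward as they close: fully open they stand 13 mm farther back than shut.
Start: joints at [-1.28, 0.527, 1.433, -0, 1.181, -0.178], TCP at [0.283, -0.557, 0.231] pointing down, gripper open.
Joint ranges: [-3.08, 3.08], [-0.75, 2.2], [0.22, 2.44], [-1.43, 4.57], [0, 2.65], [-2.85, 2.85]. Speed limits (rad/s): [2.79, 2.79, 3.14, 3.14, 3.14, 3.14].

### API

Orientations are given as a unit quaternion [x, y, z, w].
In Python, from station import manip gives the robot as it stands.
- The arm moves only by the tool step_arm, never from a script. Its argument "targets" is text: rows parted by semicolons, each of 4 numbers parted by spaces: the shift along the tool's x, y, z in mm, then the turn about the tool's z in degrees. A call has 1 to 12 rows; each row is the pose to reach, as a shift and turn from the pose commanded when the call began, along the tool's axes at that moment; what a row does not reach only later rows make up. A row lasts 1/10 s, in which the tool goes at most 50 mm and 8.59 degrees, less where a joint would pass 70% of its speed; a pose out of reach is approached as far as the arm can. A call with a gripper value outside its range is refused whole. "gripper" is the closure, from 0 (fully open) to 1 (shut), set as the call begins (left out, the last holds). The fingers move at their own pace and stop on an object; "squeeze" is the grip in N (left out, the last holds). Time passes only in rows, so rows that repeat a pose let the fingers close. It gives the time, the measured TCP pose, the force, the opening and the grip force at its end, in the units of the state.
- manip.sense(): the state, without advancing time (a new reading comes with each control period).
- manip.snapshot(name): name is "side" or "top"; returns the picture (384x512x3 uint8, red, green, blue); there is no depth.
- manip.get_calibration(name): a dict with "fov_y" (degrees; the focal length in pixels is half the picture's height over the tangent of half this angle, whatever the lens; pixels are square), "cx", "cy" (the principal point, pixels), "extrinsics" (4x4, takes a point from camera to world coordinates). Camera axes: x right, y down, z forward; pixel columns grow to the right and rows downward; lengths in m; the calibration is good to about 2 mm. A picture is of the moment at which its call begins. get_calibration takes no time and is no camera call.
- manip.sign_off(): hands the job in; it is judged then, once.
Trained networks look in the newest picture that a camera, given by its name, has taken for a name from the list of things; names that differ only in an ending like _2 or _b are one class to them, and where a whole thing is asked for, a point or a joint stands for the part that bears it (a point fixed in the world has none). Each returns a list of dicts, best first, with "p" (0 to 1); they miss things now and then, are a little off and sometimes report something else, mostly with a low value. They report only what shows in the picture. A call takes as long as a camera call. They do not tell look-alikes from the thing itself.
- manip.recognise(camera, query): "position" ([column, row] in pixels, amid what is visible of it).
- manip.masks_of(camera, query): "pixels" (384x512 bool, what is visible of it) and "position" ([column, row] in pixels, amid what is visible of it).
- manip.mark_of(camera, query): "position" ([column, row] in pixels: a listed point, or the origin of a listed thing).
The state is a dict: "t": time; "q": joint angles; "qd": joint speeds; "tau": joint torques, N m; "tcp_pos": TCP position; "tool_rot": TCP orientation; "force": force on the tool from outside, world axes, zero at the start; "ft_torque": the same for the moment, N m; "finger_gap": opening from 0.0 (shut) to 1.0 (fully open); "gripper_force": force on a finger pad.
Only numpy, scipy, OpenCV 4.12 (cv2) and the standard library are available. Lean on these libraries where they do the work, as an engineer would, in place of code of your own. Each camera call takes 0.05 s, during which the arm holds its last target. There are 200 camera calls.

## Working session

There is one attempt and no reset: what is moved stays moved. The work goes in short steps, Python scripts to look and compute and a tool call to move; the robot and the scene stay as the last step left them, time stands still between calls to the robot, and variables do not carry over. Pictures are saved under pics/ and viewed, at most 12 in all, crops included, and the job is handed in when it is done.

Besides the shell and the picture viewer there is one more tool, called after "Emit:" by a JSON object that holds its "name" and its "arguments", one argument or row to a line. step_arm: Moves the arm, as the interface text tells. Its arguments: {"type":"object","properties":{"targets":{"type":"string"},"gripper":{"type":"number"},"squeeze":{"type":"number"}},"required":["targets"]}

```bash
mkdir -p pics; ls
python3 - <<'E'
from station import manip
import cv2,numpy as np
for n in("top","side"):
    im=manip.snapshot(n); cv2.imwrite(f"pics/{n}0.png",cv2.resize(im[:,:,::-1],(800,600),interpolation=cv2.INTER_CUBIC))
    c=manip.get_calibration(n);print(n,c["fov_y"],c["cx"],c["cy"],np.round(c["extrinsics"],4).tolist())
    for q in("track","end_stop","front_blade","rear_blade","empty_crate","full_crate_1","orange_crate","yellow_crate_1","pedal_base","treadle_pad","bottle","kiln_prop"):
        print(n,q,[(np.round(d["position"],1).tolist(),round(d["p"],2)) for d in manip.mark_of(n,q)])
print(manip.sense())
E
```

```text
pics
top 48.69965664081845 249.72747655585053 182.24537788854497 [[-0.0207, -0.9979, 0.0615, 0.4702], [-0.9996, 0.0218, 0.0168, -0.0541], [-0.0181, -0.0611, -0.998, 1.1582], [0.0, 0.0, 0.0, 1.0]]
top track []
top end_stop []
top front_blade [([253.7, 139.1], 0.65)]
top rear_blade []
top empty_crate [([404.2, 143.5], 0.86), ([302.1, 143.6], 0.83)]
top full_crate_1 [([231.1, 139.2], 0.74), ([167.7, 137.9], 0.59)]
top orange_crate [([110.0, 240.3], 0.83)]
top yellow_crate_1 [([381.1, 230.2], 0.66), ([111.1, 237.7], 0.61)]
top pedal_base [([238.0, 196.0], 0.93), ([301.2, 141.6], 0.44)]
top treadle_pad [([239.3, 222.0], 0.89), ([200.6, 221.2], 0.2)]
top bottle [([200.4, 219.8], 0.62), ([280.1, 205.7], 0.39)]
top kiln_prop [([277.1, 208.5], 0.77)]
side 45.469235249132616 253.2950981473726 194.95659492021716 [[-0.9569, -0.1351, 0.257, 0.1902], [-0.2897, 0.5043, -0.8135, 1.0053], [-0.0197, -0.8529, -0.5217, 0.7836], [0.0, 0.0, 0.0, 1.0]]
side track [([218.1, 229.3], 0.77)]
side end_stop [([178.0, 214.2], 0.22)]
side front_blade []
side rear_blade [([196.5, 201.6], 0.94)]
side empty_crate [([
[... 481 characters left out ...]
([273.2, 215.3], 0.94)]
{'t': 1.3, 'q': array([-1.27952862e+00,  5.27478498e-01,  1.43268599e+00,  1.42427331e-05,
        1.18140583e+00, -1.78504196e-01]), 'qd': array([ 0.0002282 ,  0.00063671,  0.00011987,  0.00075399, -0.00106436,
       -0.00118207]), 'tau': array([ 1.51738335e-03, -4.42314184e+01, -1.78423601e+01, -1.35074451e-04,
        8.78131286e-04, -1.11377906e-05]), 'tcp_pos': array([ 0.28294988, -0.55726605,  0.23132809]), 'tool_rot': array([9.72541520e-01, 2.32729440e-01, 7.20734461e-06, 1.07821819e-05]), 'force': array([ 0.20411369, -0.47481602,  0.3860069 ]), 'ft_torque': array([-0.02171046,  0.00028002,  0.02664691]), 'gripper_force': 0.0, 'finger_gap': 1.0046838565902552}
```

View pics/top0.png

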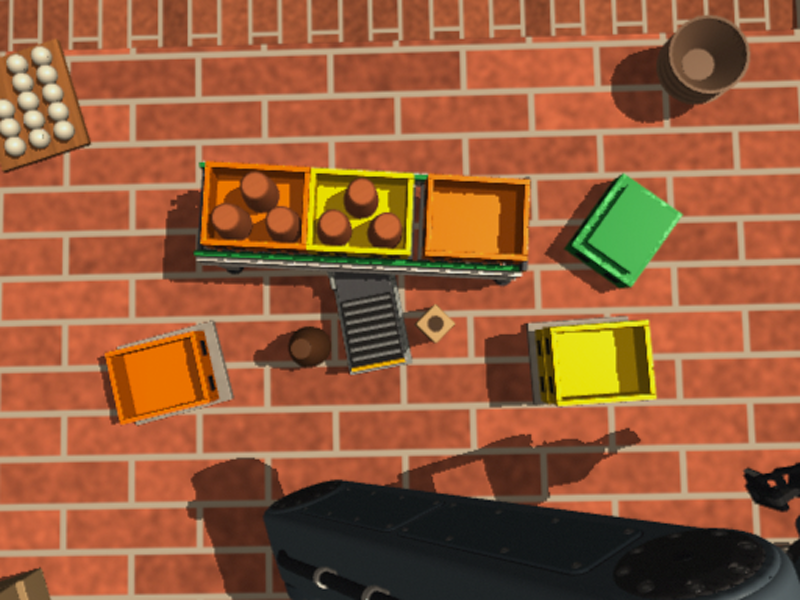

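View pics/side0.png

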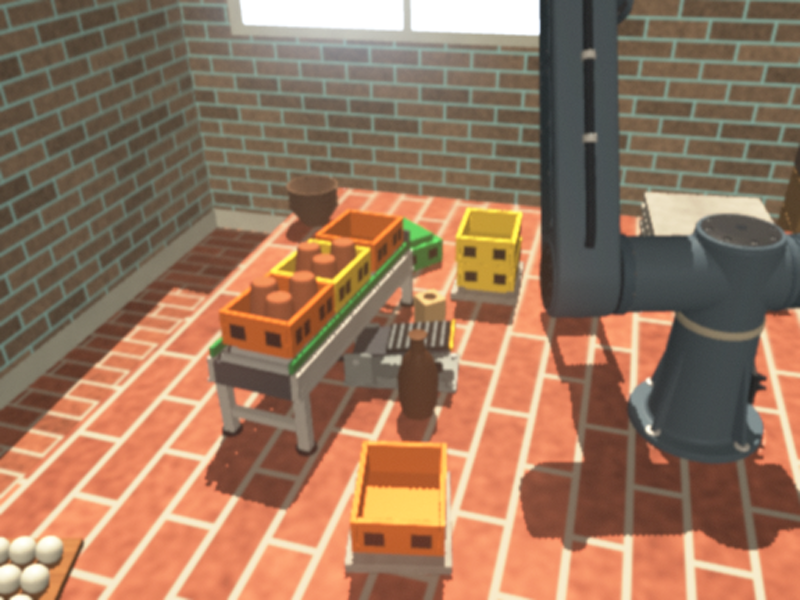

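The top view shows the empty crate in the bay (800×600 px, about 478,218) and the full crates at (360,212) and (255,207). The orange base crate is at (160,375), and the yellow pile is on the right at (597,362). The treadle pad (372,330) sits between the bottle (308,346) and the prop (436,323). The green tray is a decoy. Next I'll fit poses to the masks.

```bash
cat > h.py <<'E'
import numpy as np,cv2
from scipy.optimize import minimize
from station import manip
def cam(n):
    c=manip.get_calibration(n);E=np.array(c["extrinsics"]);f=192/np.tan(np.radians(c["fov_y"])/2)
    return f,c["cx"],c["cy"],E
def proj(n,P):
    f,cx,cy,E=cam(n);p=(np.atleast_2d(P)-E[:3,3])@E[:3,:3]
    return np.c_[cx+f*p[:,0]/p[:,2],cy+f*p[:,1]/p[:,2]]
def back(n,uv,z):
    f,cx,cy,E=cam(n);d=E[:3,:3]@[(uv[0]-cx)/f,(uv[1]-cy)/f,1.];return E[:3,3]+d*(z-E[2,3])/d[2]
def crate(x,y,yaw,z,slope=0.):   # outer corners of the body, crate frame tilted about own x
    P=np.array([[a,b,c] for a in(-.06,.06) for b in(-.075,.075) for c in(.014,.07)])
    Rz=cv2.Rodrigues(np.array([0,0,yaw]))[0];Rx=cv2.Rodrigues(np.array([slope,0,0.]))[0]
    return P@(Rz@Rx).T+[x,y,z]
def hull(uv,s=8):
    m=np.zeros((384*s//2,512*s//2),np.uint8)  # half-res supersampled
    return cv2.convexHull(uv.astype(np.float32))
def fit(n,mask,x0,z,slope=0.):
    m=cv2.resize(mask.astype(np.float32),None,fx=4,fy=4,interpolation=cv2.INTER_LINEAR)>.5
    def cost(v):
        h=cv2.convexHull(((proj(n,crate(*v,z,slope))+.5)*4).astype(np.float32))
        r=np.zeros(m.shape,np.uint8);cv2.fillConvexPoly(r,np.round(h*16).astype(np.int32),1,shift=4)
        return float((r.astype(bool)^m).sum())/16
    s=np.array(x0)+np.array([[0,0,0],[.015,0,0],[0,.015,0],[0,0,.12]])
    r=minimize(cost,x0,method="Nelder-Mead",options=dict(initial_simplex=s,xatol=1e-4,fatol=.05))
    return r.x,r.fun,m.sum()/16
E
python3 - <<'E'
from h import *
print(manip.get_calibration("top").keys())
manip.snapshot("top")
for q in("empty_crate","orange_crate","full_crate_1","yellow_crate_1"):
    for d in manip.masks_of("top",q):
        if d["p"]<.4: continue
        m=d["pixels"];u=d["position"];print(q,np.round(u),round(d["p"],2),m.sum())
        if q!="yellow_crate_1" :
            tr=q in("empty_crate","full_crate_1") and u[1]<180
            z=(.130 if u[0]>260 else .142) if tr else .016
            c=back("top",u,z+.05);r=fit("top",m,[c[0],c[1],0.1],z,.07 if tr else 0);print(np.round(r[0],4),r[1:])
for q,z in(("treadle_pad",.085),("pedal_base",0.),("front_blade",.138),("bottle",0),("kiln_prop",0)):
    for d in manip.mark_of("top",q)[:1]: print(q,np.round(back("top",d["position"],z),4),d["p"])
m=manip.masks_of("top","bottle");print([(np.round(d["position"]),d["p"],d["pixels"].sum()) for d in m])
E
```

```text
dict_keys(['fov_y', 'cx', 'cy', 'extrinsics'])
empty_crate [306. 139.] 0.88 3718
[ 0.6266 -0.1613 -0.0702] (np.float64(71.8125), np.float64(3717.75))
empty_crate [401. 149.] 0.63 3086
[ 0.6024 -0.378   0.7989] (np.float64(897.3125), np.float64(3085.75))
empty_crate [236. 204.] 0.53 2034
[ 4.8090e-01 -1.0000e-04 -1.6568e+00] (np.float64(861.4375), np.float64(2033.75))
orange_crate [103. 238.] 0.97 3173
[0.3947 0.346  0.2173] (np.float64(75.8125), np.float64(3172.75))
full_crate_1 [226. 137.] 0.69 3622
[ 0.6366  0.0088 -0.0686] (np.float64(109.6875), np.float64(3621.75))
full_crate_1 [162. 133.] 0.66 3755
[ 0.6493  0.1615 -0.0673] (np.float64(130.25), np.float64(3754.75))
yellow_crate_1 [383. 233.] 0.63 3472
yellow_crate_1 [346. 236.] 0.54 237
yellow_crate_1 [235. 203.] 0.4 2148
treadle_pad [ 0.4427 -0.0103  0.085 ] 0.85
pedal_base [ 0.4983 -0.0031  0.    ] 0.9
front_blade [ 0.637  -0.0543  0.138 ] 0.87
bottle [0.4355 0.1045 0.    ] 0.94
kiln_prop [ 0.466  -0.1144  0.    ] 0.91
[(array([196., 222.]), 0.71, np.int64(547))]
```

```bash
cat >> h.py <<'E'
def go(x,y,z,ang):  # shift in tool axes [mm] and turn [deg] to TCP x,y,z with closing axis at ang deg
    from scipy.spatial.transform import Rotation as R
    s=manip.sense();M=R.from_quat(s["tool_rot"]).as_matrix()
    a=np.degrees(np.arctan2(M[1,1],M[0,1]));d=M.T@(np.array([x,y,z])-s["tcp_pos"])*1000
    print("t",round(s["t"],2),"tcp",np.round(s["tcp_pos"],4),"yaw",round(a,1),"F",np.round(s["force"],1),"gap",round(s["finger_gap"],3),"gf",round(s["gripper_force"],1),"-> shift",np.round(d,1),"turn",round(-((ang-a+180)%360-180),1))
E
python3 -c "
from h import *
go(.5704,-.163,.28,-4.);go(.5704,-.163,.167,-4.)"
```

```text
t 1.85 tcp [ 0.283  -0.5573  0.2313] yaw -63.1 F [0.4 0.4 0.1] gap 1.004 gf 0.0 -> shift [ 434.8 -221.4  -48.7] turn -59.1
t 1.85 tcp [ 0.283  -0.5573  0.2313] yaw -63.1 F [0.4 0.4 0.1] gap 1.004 gf 0.0 -> shift [ 434.8 -221.4   64.3] turn -59.1
```

Emit:
{"name": "step_arm", "arguments": {
  "targets": "0 0 -49 0; 40 -20 -49 -8; 80 -41 -49 -16; 124 -63 -49 -24; 168 -85 -49 -32; 212 -108 -49 -40; 256 -130 -49 -48; 300 -153 -49 -56; 344 -175 -49 -59.1; 388 -198 -49 -59.1; 420 -214 -49 -59.1; 435 -221 -49 -59.1",
  "gripper": 0
}}

```text
t: 3.05
tcp_pos: [0.5722, -0.1603, 0.2804]
tool_rot: [0.73, 0.683, 0.0, 0.0]
force: [-0.5, -0.4, -0.5]
finger_gap: 1.001
gripper_force: 0.0
```

```bash
python3 -c "
from h import *
go(.5704,-.163,.167,-4.)
cv2.imwrite('pics/s1.png',cv2.resize(manip.snapshot('side')[100:260,130:330,::-1],(800,640))[:600])"
```

```text
t 3.05 tcp [ 0.5722 -0.1603  0.2804] yaw -3.8 F [-0.5 -0.4 -0.5] gap 1.001 gf 0.0 -> shift [ -2.9  -1.7 113.4] turn 0.2
```

View pics/s1.png

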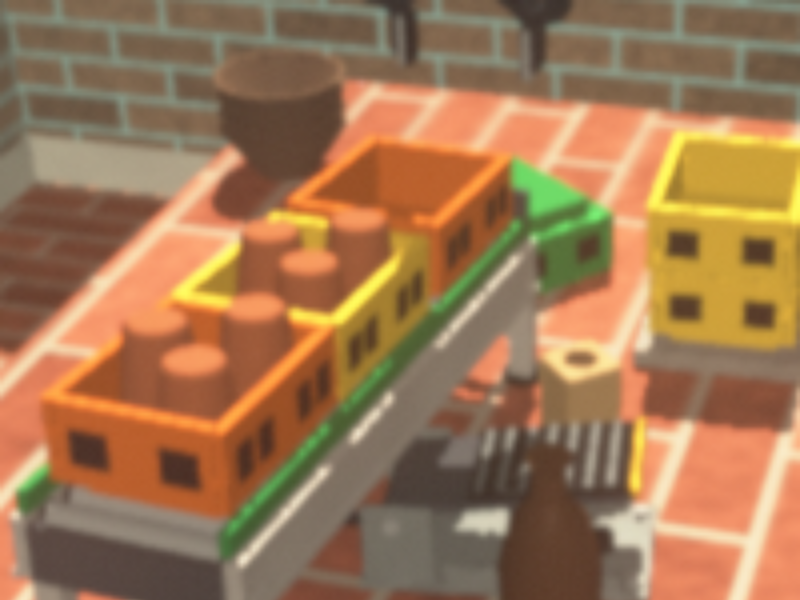

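The fingers, at (400–540, 0–70) in this crop, hang over the crate's near long wall, and the middle of that wall is solid. Next I'll lower straight down and grip.

Emit:
{"name": "step_arm", "arguments": {
  "targets": "0 0 30 0; 0 0 70 0; 0 0 100 0; 0 0 113 0; 0 0 113 0; 0 0 113 0; 0 0 113 0"
}}

```text
t: 3.8
tcp_pos: [0.572, -0.1643, 0.1692]
tool_rot: [0.731, 0.682, 0.001, 0.002]
force: [0.5, 0.8, -0.1]
finger_gap: 0.999
gripper_force: 0.0
```

Emit:
{"name": "step_arm", "arguments": {
  "targets": "0 0 0 0; 0 0 0 0; 0 0 0 0; 0 0 0 0; 0 0 0 0; 0 0 0 0; 0 0 0 0; 0 0 0 0; 0 0 0 0; 0 0 0 0",
  "gripper": 1,
  "squeeze": 50
}}

```text
t: 4.8
tcp_pos: [0.571, -0.1632, 0.1675]
tool_rot: [0.731, 0.682, 0.0, 0.0]
force: [-0.6, 1.1, 2.4]
finger_gap: 0.086
gripper_force: 49.0
```

Emit:
{"name": "step_arm", "arguments": {
  "targets": "0 0 -5 0; 0 0 -12 0; 0 0 -22 0; 0 0 -37 0; 0 0 -57 0; 0 0 -82 0; 0 0 -107 0; 0 0 -132 0; 0 0 -147 0; 0 0 -150 0; 0 0 -150 0"
}}

```text
t: 5.9
tcp_pos: [0.5706, -0.1633, 0.3178]
tool_rot: [0.731, 0.682, 0.0, 0.0]
force: [-0.5, -0.2, -3.8]
finger_gap: 0.089
gripper_force: 48.7
```

Run:
```python
from h import *
a=.2173
go(.3947-.056*np.cos(a),.346-.056*np.sin(a),.25,np.degrees(a))
for n in("top","side"): cv2.imwrite(f'pics/l_{n}.png',manip.snapshot(n)[:,:,::-1])
for d in manip.masks_of("side","orange_crate"):
    r=fit("side",d["pixels"],[.3947,.346,.2173],.016);print(np.round(d["position"]),d["p"],np.round(r[0],4),r[1:])
for d in manip.masks_of("top","orange_crate"):
    r=fit("top",d["pixels"],[.3947,.346,.2173],.016);print(np.round(d["position"]),d["p"],np.round(r[0],4),r[1:])
i=np.hstack([cv2.imread('pics/l_top.png')[60:360,60:460],cv2.imread('pics/l_side.png')[60:360,100:500]]);cv2.imwrite('pics/l.png',i)
```

```text
t 5.9 tcp [ 0.5706 -0.1633  0.3178] yaw -4.0 F [-0.5 -0.2 -3.8] gap 0.089 gf 48.7 -> shift [ 480.  -264.6   67.5] turn -16.4
[259. 320.] 0.61 [0.3983 0.3426 0.2241] (np.float64(147.5625), np.float64(4108.75))
[197. 229.] 0.17 [ 0.6758  0.1751 -1.3144] (np.float64(3932.375), np.float64(5632.0))
[104. 239.] 0.71 [0.3947 0.346  0.2202] (np.float64(55.25), np.float64(3111.75))
```

View pics/l.png

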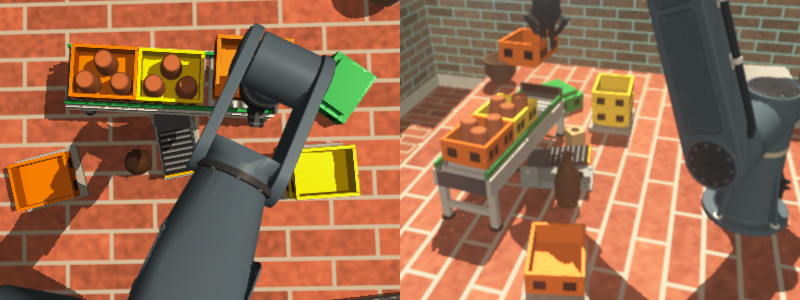

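The crate is lifted cleanly and hangs nearly level, at (525,45) in the right half. The base crate is clear. The two views disagree on its pose by about 4 mm, so I'll use the mean and check again while hovering.

Emit:
{"name": "step_arm", "arguments": {
  "targets": "10 -5 0 0; 30 -16 0 -1; 60 -33 0 -2; 95 -52 0 -4; 130 -72 0 -5; 167 -92 0 -6; 205 -113 0 -8; 243 -134 0 -9; 281 -155 0 -10; 319 -176 0 -12; 354 -195 0 -13; 388 -214 0 -14"
}}

```text
t: 7.3
tcp_pos: [0.3822, 0.2404, 0.3171]
tool_rot: [0.642, 0.767, -0.0, -0.0]
force: [0.2, 0.2, -2.9]
finger_gap: 0.085
gripper_force: 48.8
```

Emit:
{"name": "step_arm", "arguments": {
  "targets": "28 -15 0 -1; 52 -28 0 -2; 70 -39 10 -2; 83 -46 30 -2.6; 90 -49.3 60 -2.6; 90.4 -49.3 90 -2.6; 90.4 -49.3 120 -2.6; 90.4 -49.3 140 -2.6; 90.4 -49.3 148 -2.6; 90.4 -49.3 148 -2.6; 90.4 -49.3 148 -2.6"
}}

```text
t: 8.4
tcp_pos: [0.3204, 0.3196, 0.17]
tool_rot: [0.625, 0.781, 0.001, 0.0]
force: [0.6, 0.2, -2.8]
finger_gap: 0.09
gripper_force: 49.1
```

Run:
```python
from h import *
go(.3413,.3323,.17,12.6)
for n in("top","side"): cv2.imwrite(f'pics/h_{n}.png',manip.snapshot(n)[:,:,::-1])
for n in("top","side"):
  for d in manip.masks_of(n,"orange_crate"): print(n,np.round(d["position"]),round(d["p"],2),d["pixels"].sum())
i=np.hstack([cv2.resize(cv2.imread('pics/h_top.png')[160:310,50:200],(400,400)),cv2.resize(cv2.imread('pics/h_side.png')[200:380,180:360],(400,400))]);cv2.imwrite('pics/h.png',i)
```

```text
t 8.4 tcp [0.3204 0.3196 0.17  ] yaw 12.6 F [ 0.6  0.2 -2.8] gap 0.09 gf 49.1 -> shift [ 7.8 23.1  0.1] turn 0.0
top [125. 224.] 0.72 998
top [228. 134.] 0.6 3698
side [256. 328.] 0.79 2807
```

View pics/h.png

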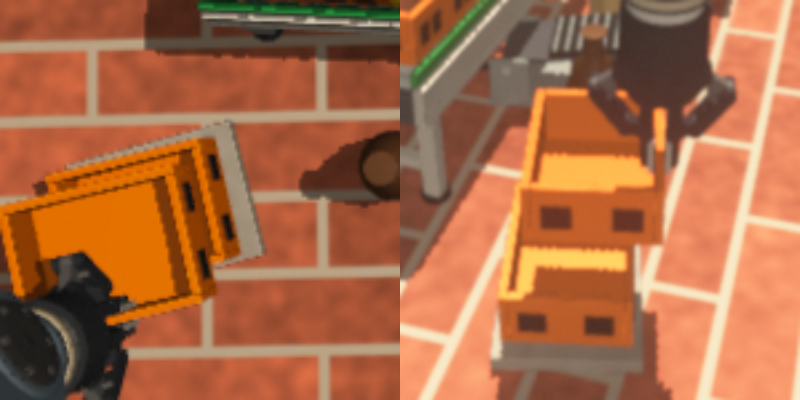

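The held crate hovers about 20 mm too far towards the robot, because the second call used the turned tool axes. I'll correct that and compare it against a predicted outline.

Emit:
{"name": "step_arm", "arguments": {
  "targets": "2 7 0 0; 6 17 0 0; 7.8 23.1 0 0; 7.8 23.1 0 0; 7.8 23.1 0 0; 7.8 23.1 0 0"
}}

```text
t: 9.2
tcp_pos: [0.3403, 0.3315, 0.1691]
tool_rot: [0.625, 0.781, -0.001, -0.0]
force: [-0.3, 0.2, -3.4]
finger_gap: 0.086
gripper_force: 49.1
```

Run:
```python
from h import *
go(.3413,.3323,.17,12.6)
out=[]
for n,(r0,r1,c0,c1) in(("top",(170,300,50,180)),("side",(220,380,180,340))):
    im=manip.snapshot(n)[r0:r1,c0:c1,::-1];k=600/(r1-r0) ;im=cv2.resize(im,(400,400),interpolation=cv2.INTER_CUBIC);k=400/(r1-r0)
    a=np.radians(12.6);e=np.array([np.cos(a),np.sin(a)]);t=manip.sense()["tcp_pos"];o=t[:2]+.056*e
    for (x,y,z,c) in((o[0],o[1],t[2]+.033-.07,(255,0,0)),(.396,.3445,.016,(0,0,0))):
        P=crate(x,y,a,z)[[1,3,7,5]];uv=((proj(n,P)+.5-[c0,r0])*k).astype(int);cv2.polylines(im,[uv],True,c,1)
    out.append(im)
cv2.imwrite('pics/h2.png',np.hstack(out))
```

```text
t 9.2 tcp [0.3403 0.3315 0.1691] yaw 12.6 F [-0.3  0.2 -3.4] gap 0.086 gf 49.1 -> shift [ 0.6  1.2 -0.9] turn 0.0
```

View pics/h2.png

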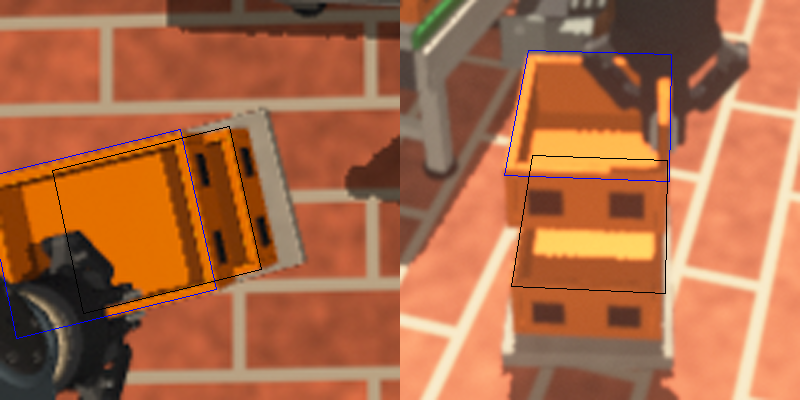

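The held rim and the base crate both lie within 2–3 mm of their predicted outlines, blue and black. That is inside the 8 mm play, so I'll lower.

Emit:
{"name": "step_arm", "arguments": {
  "targets": "0 0 12 0; 0 0 25 0; 0 0 35 0; 0 0 42 0; 0 0 46 0; 0 0 49 0; 0 0 52 0; 0 0 52 0"
}}

```text
t: 10.1
tcp_pos: [0.3408, 0.3317, 0.1172]
tool_rot: [0.625, 0.781, -0.0, -0.0]
force: [-1.1, -0.1, -3.3]
finger_gap: 0.088
gripper_force: 49.0
```

Emit:
{"name": "step_arm", "arguments": {
  "targets": "0 0 2 0; 0 0 4 0; 0 0 6 0; 0 0 8 0; 0 0 8 0; 0 0 8 0"
}}

```text
t: 10.7
tcp_pos: [0.3409, 0.3327, 0.1103]
tool_rot: [0.625, 0.78, 0.001, -0.0]
force: [-2.9, 2.4, 6.7]
finger_gap: 0.083
gripper_force: 50.8
```

Run:
```python
from h import *
out=[]
for n,(r0,r1,c0,c1) in(("top",(170,300,50,180)),("side",(220,380,180,340))):
    im=manip.snapshot(n)[r0:r1,c0:c1,::-1];out.append(cv2.resize(im,(400,400),interpolation=cv2.INTER_CUBIC))
cv2.imwrite('pics/p.png',np.hstack(out));go(.3413,.3323,.11,12.6)
```

```text
t 10.8 tcp [0.3409 0.3327 0.1104] yaw 12.6 F [-1.8  2.8  6.6] gap 0.086 gf 50.8 -> shift [-0.5  0.3  0.4] turn 0.0
```

View pics/p.png

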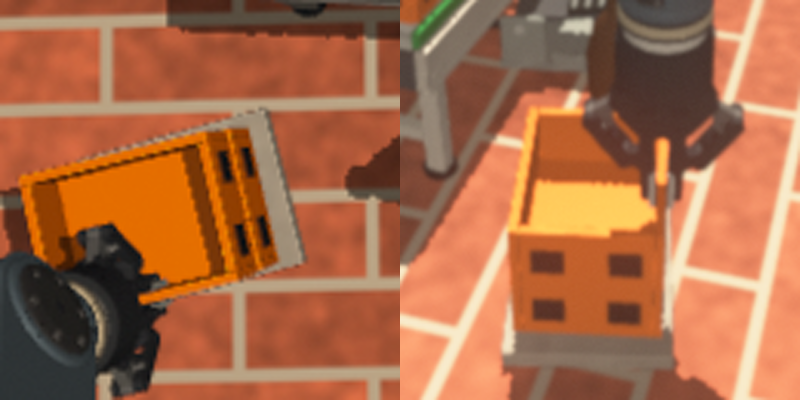

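The crate looks seated on the base in both views, so I'll release and retreat.

Emit:
{"name": "step_arm", "arguments": {
  "targets": "0 0 0 0; 0 0 0 0; 0 0 0 0; 0 0 0 0; 0 0 0 0; 0 0 -3 0; 0 0 -15 0; 0 0 -35 0; 0 0 -70 0; 0 0 -110 0; 0 0 -140 0; 0 0 -160 0",
  "gripper": 0
}}

```text
t: 12.0
tcp_pos: [0.3414, 0.3322, 0.272]
tool_rot: [0.625, 0.781, 0.002, 0.001]
force: [0.8, 0.3, 0.3]
finger_gap: 0.999
gripper_force: 0.0
```

Run:
```python
from h import *
for n in("top","side"): cv2.imwrite(f'pics/r_{n}.png',manip.snapshot(n)[:,:,::-1])
for q,z in(("treadle_pad",.085),("pedal_base",0.)):
    for n in("top","side"):
        for d in manip.mark_of(n,q)[:1]: print(n,q,np.round(back(n,d["position"],z),4),d["p"])
for n,v in(("top",(170,300,50,180)),("side",(220,380,180,340))):
  for d in manip.masks_of(n,"orange_crate")[:1]: print(n,np.round(d["position"]),round(d["p"],2),d["pixels"].sum())
go(.442,-.012,.27,0)
i=np.hstack([cv2.resize(cv2.imread('pics/r_top.png')[170:300,50:180],(400,400),interpolation=2),cv2.resize(cv2.imread('pics/r_side.png')[220:380,180:340],(400,400),interpolation=2)]);cv2.imwrite('pics/r.png',i)
```

```text
top treadle_pad [ 0.4398 -0.0042  0.085 ] 0.68
side treadle_pad [ 0.4474 -0.0033  0.085 ] 0.91
top pedal_base [ 0.4959 -0.      0.    ] 0.9
side pedal_base [ 0.5065 -0.0032  0.    ] 0.71
top [133. 233.] 0.86 397
side [254. 342.] 0.73 1109
t 12.4 tcp [0.3401 0.3312 0.2679] yaw 12.6 F [ 0.3 -0.1 -0.4] gap 0.999 gf 0.0 -> shift [-357.2   24.5   -1.8] turn 12.6
```

View pics/r.png

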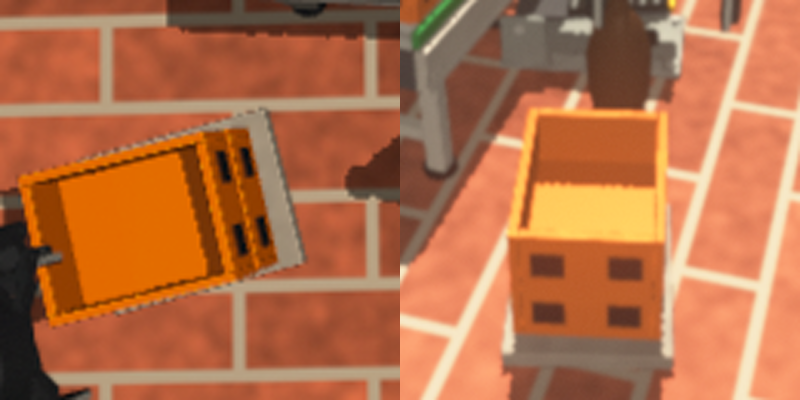

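The stack is square and seated in both views. Next I'll shut the gripper and go over the bottle to the treadle.

Emit:
{"name": "step_arm", "arguments": {
  "targets": "-10 1 0 0; -35 2 0 0; -70 5 0 0; -110 8 0 0; -150 11 0 0; -190 14 0 0; -230 17 0 0; -270 20 0 0; -310 23 0 0; -337 25 0 0; -350 25.7 0 0; -353 25.7 0 0",
  "gripper": 1,
  "squeeze": 30
}}

```text
t: 13.6
tcp_pos: [0.443, -0.0084, 0.2689]
tool_rot: [0.626, 0.78, -0.0, -0.0]
force: [-0.3, -0.4, -0.3]
finger_gap: -0.0
gripper_force: 0.0
```

Emit:
{"name": "step_arm", "arguments": {
  "targets": "0 0 20 0; 0 0 60 0; 0 0 100 0; 0 0 135 0; 0 0 155 0; 0 0 160 0; 0 0 160 0; 0 0 160 0"
}}

```text
t: 14.4
tcp_pos: [0.4436, -0.0067, 0.1102]
tool_rot: [0.625, 0.781, 0.0, 0.001]
force: [-0.3, 0.2, -0.5]
finger_gap: 0.002
gripper_force: 0.0
```

Run:
```python
from h import *
go(.443,-.006,.085,12.6)
i=np.hstack([cv2.resize(manip.snapshot("top")[150:270,170:290,::-1],(400,400),interpolation=2),cv2.resize(manip.snapshot("side")[150:280,200:330,::-1],(400,400),interpolation=2)]);cv2.imwrite('pics/t.png',i)
```

```text
t 14.4 tcp [ 0.4436 -0.0067  0.1102] yaw 12.7 F [-0.3  0.2 -0.5] gap 0.002 gf 0.0 -> shift [ 0.9 -0.4 25.2] turn 0.1
```

View pics/t.png

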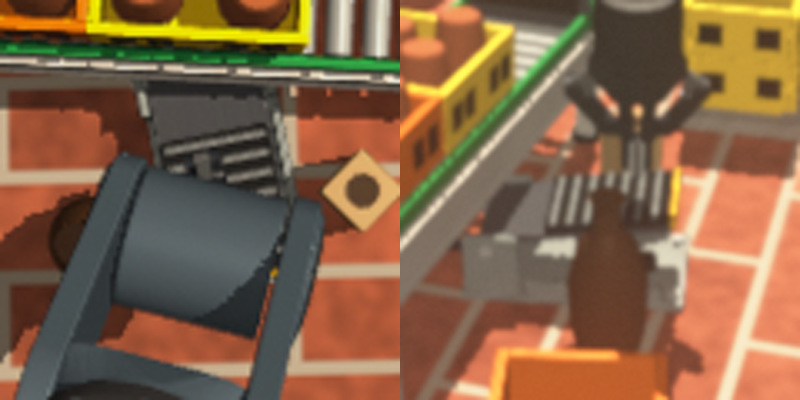

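The fingers point at the pad, with clearance to the bottle and the prop. I'll press now.

Emit:
{"name": "step_arm", "arguments": {
  "targets": "0 0 10 0; 0 0 20 0; 0 0 27 0; 0 0 34 0; 0 0 41 0; 0 0 48 0; 0 0 53 0; 0 0 56 0; 0 0 56 0"
}}

```text
t: 15.4
tcp_pos: [0.4403, -0.0073, 0.0531]
tool_rot: [0.625, 0.781, -0.002, -0.002]
force: [-5.9, -4.6, 13.3]
finger_gap: 0.001
gripper_force: 7.1
```

Emit:
{"name": "step_arm", "arguments": {
  "targets": "0 0 2 0; 0 0 4 0; 0 0 4 0; 0 0 4 0"
}}

```text
t: 15.8
tcp_pos: [0.4404, -0.0073, 0.0507]
tool_rot: [0.625, 0.781, -0.001, -0.002]
force: [-8.3, -3.4, 27.9]
finger_gap: 0.0
gripper_force: 14.2
```

```bash
cat > q.py <<'E'
from h import *
go(.443,-.006,.05,12.6)
manip.snapshot("top")
for d in manip.mark_of("top","full_crate_1"):
    if d["p"]>.3: print("full",np.round(back("top",d["position"],.135),3),round(d["p"],2))
i=np.hstack([manip.snapshot(n)[100:300,100:340,::-1] for n in("top","side")]);cv2.imwrite('pics/q.png',cv2.resize(i,(800,333)))
E
python3 q.py
```

```text
t 15.8 tcp [ 0.4404 -0.0073  0.0507] yaw 12.7 F [-8.3 -3.4 27.9] gap 0.0 gf 14.2 -> shift [0.7 2.8 0.7] turn 0.1
full [0.647 0.15  0.135] 0.97
full [ 0.63  -0.019  0.135] 0.84
```

The treadle is on its stop: 28 N at z = 51 mm. The front crate has started rolling, so I'll hold here.

Emit:
{"name": "step_arm", "arguments": {
  "targets": "0 0 0 0; 0 0 0 0; 0 0 0 0; 0 0 0 0; 0 0 0 0; 0 0 0 0; 0 0 0 0; 0 0 0 0; 0 0 0 0; 0 0 0 0; 0 0 0 0; 0 0 0 0"
}}

```text
t: 17.2
tcp_pos: [0.4404, -0.0073, 0.0508]
tool_rot: [0.625, 0.781, -0.001, -0.002]
force: [-8.6, -4.5, 28.0]
finger_gap: -0.0
gripper_force: 14.2
```

Emit:
{"name": "step_arm", "arguments": {
  "targets": "0 0 0 0; 0 0 0 0; 0 0 0 0; 0 0 0 0; 0 0 0 0; 0 0 0 0; 0 0 0 0; 0 0 0 0; 0 0 0 0; 0 0 0 0; 0 0 0 0; 0 0 0 0"
}}

```text
t: 18.4
tcp_pos: [0.4404, -0.0073, 0.0507]
tool_rot: [0.625, 0.781, -0.001, -0.002]
force: [-7.0, -4.9, 27.9]
finger_gap: 0.004
gripper_force: 14.2
```

```bash
python3 q.py
```

```text
t 18.4 tcp [ 0.4404 -0.0073  0.0507] yaw 12.7 F [-7.  -4.9 27.9] gap 0.004 gf 14.2 -> shift [0.7 2.8 0.7] turn 0.1
full [ 0.628 -0.158  0.135] 0.8
full [0.646 0.152 0.135] 0.58
full [ 0.608 -0.03   0.135] 0.34
```

View pics/q.png

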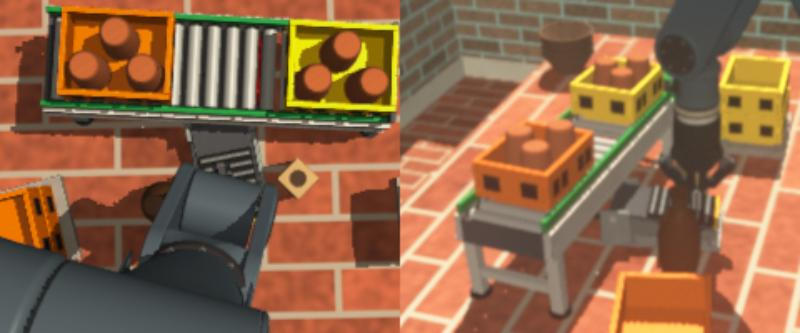

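The yellow full crate is in the bay, clear past the red blade at (268,70). The second crate is still held at the rear. I'll let the treadle come up.

Emit:
{"name": "step_arm", "arguments": {
  "targets": "0 0 -6 0; 0 0 -13 0; 0 0 -20 0; 0 0 -27 0; 0 0 -34 0; 0 0 -42 0; 0 0 -60 0; 0 0 -90 0; 0 0 -130 0; 0 0 -170 0; 0 0 -200 0; 0 0 -210 0"
}}

```text
t: 19.8
tcp_pos: [0.4444, -0.0075, 0.2618]
tool_rot: [0.625, 0.781, 0.001, 0.002]
force: [-0.1, -0.1, -0.2]
finger_gap: 0.002
gripper_force: 0.0
```

Emit:
{"name": "step_arm", "arguments": {
  "targets": "0 -10 0 0; 0 -25 0 0; 0 -40 0 0; 0 -40 0 0; 0 -40 0 0; 0 -40 0 0; 0 -40 0 0; 0 -40 0 0; 0 -40 0 0; 0 -40 0 0; 0 -40 0 0; 0 -40 0 0"
}}

```text
t: 21.0
tcp_pos: [0.404, -0.0158, 0.2594]
tool_rot: [0.625, 0.781, 0.0, 0.0]
force: [-0.7, 1.1, -0.1]
finger_gap: 0.001
gripper_force: 0.0
```

Emit:
{"name": "step_arm", "arguments": {
  "targets": "0 0 0 0; 0 0 0 0; 0 0 0 0; 0 0 0 0; 0 0 0 0; 0 0 0 0; 0 0 0 0; 0 0 0 0; 0 0 0 0; 0 0 0 0; 0 0 0 0; 0 0 0 0"
}}

```text
t: 22.2
tcp_pos: [0.404, -0.0158, 0.2593]
tool_rot: [0.625, 0.781, 0.0, -0.0]
force: [0.4, -0.2, -0.5]
finger_gap: 0.0
gripper_force: 0.0
```

Emit:
{"name": "step_arm", "arguments": {
  "targets": "0 0 0 0; 0 0 0 0; 0 0 0 0; 0 0 0 0; 0 0 0 0; 0 0 0 0; 0 0 0 0; 0 0 0 0; 0 0 0 0; 0 0 0 0; 0 0 0 0; 0 0 0 0"
}}

```text
t: 23.4
tcp_pos: [0.404, -0.0158, 0.2593]
tool_rot: [0.625, 0.781, 0.0, 0.0]
force: [-0.5, -0.1, 0.0]
finger_gap: 0.002
gripper_force: 0.0
```

```bash
python3 q.py
python3 - <<'E'
from h import *
i=np.hstack([manip.snapshot(n)[100:370,60:420,::-1] for n in("top","side")]);cv2.imwrite('pics/q.png',cv2.resize(i,(800,300)))
E
```

```text
t 23.4 tcp [ 0.404  -0.0158  0.2593] yaw 12.6 F [-0.5 -0.1  0. ] gap 0.002 gf 0.0 -> shift [  1.1  40.2 209.3] turn 0.0
full [0.641 0.009 0.135] 0.8
```

View pics/q.png

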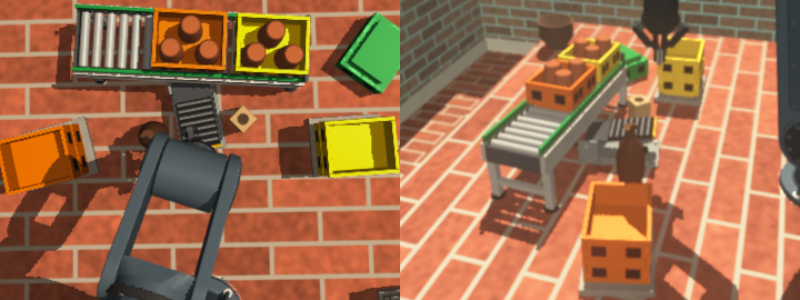

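The second full crate is now at the front blade, at y = 0.009 m, where the first one stood. The stack, bottle, prop and yellow crates are undisturbed, so I'll hand in.

```bash
python3 -c "
from station import manip
print(manip.sign_off())"
```

```text
the job is handed in; nothing more can be done
None
```

The job is done and handed in: the empty crate is stacked squarely on the orange crate, the front full crate has rolled into the bay, the second full crate has closed up to the blade, and nothing else looks disturbed in the last pictures.

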